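# Coin mechanism parts into their matching nests

## Task

Put the four parts of the stripped coin mechanism into the trays whose pockets match them: the large button in the large round pocket, the small button (which someone left in the large button's tray) in the small round pocket, the copper heat sink in the wide rectangular pocket and the solenoid in the long narrow one, the last two with their long side along the pocket's long side. Each must sit upright and flat on its pocket's floor, set down rather than dropped; leave the green scoop where it is and do not bump the grey acceptor housing.

Things in the scene. Friction and masses are not known exactly. Their poses are not given: they have to be found in the camera images.
- button_large: Large chromed coin return button, upright: round flange 54 mm across and 6 mm high, above it a plunger 40 mm across, straight-sided from 6 to 29 mm and domed to 33 mm above the foot; grip the plunger. Origin: centre of its underside; z up. Starts on the bench
- button_small: Small chromed coin return button, upright: round flange 36 mm across and 6 mm high, above it a plunger 26 mm across, straight-sided from 6 to 29 mm and domed to 33 mm above the foot; grip the plunger. Origin: centre of its underside; z up. Starts inside nest_large's pocket, up to 8 mm off centre in x and y; the tray's rim stands 5 mm above its foot: keep the fingertips higher
- heat_sink: Copper heat sink block with upright fins, 56 x 44 mm and 28 mm high, its sides grippable as a plain block. Starts on the bench, fins up. Origin: centre of its underside; x along the 56 mm side and the fins, y along the 44 mm side, z up
- solenoid: Long slim solenoid: steel mounting plate 80 x 26 x 4 mm with a steel frame and black coil on it, 56 x 26 mm and in all 30 mm high; grip it across the 26 mm. Starts on the bench, plate down. Origin: centre of its underside; x along the 80 mm, y across the 26 mm, z up
- nest_large: Fixed flat tray of mid-grey plastic, 90 x 90 mm and 8 mm high, with a round pocket 70 mm in diameter and 5 mm deep in the middle (dark rubber floor 3 mm above the bench): the place for the large button, with 8 mm of play all round. Origin: centre of its underside, which is also the centre of the pocket; z up
- nest_small: Fixed flat tray of mid-grey plastic, 72 x 72 mm and 8 mm high, with a round pocket 52 mm in diameter and 5 mm deep in the middle (dark rubber floor 3 mm above the bench): the place for the small button, with 8 mm of play all round. Origin: centre of its underside, which is also the centre of the pocket; z up
- nest_block: Fixed flat tray of mid-grey plastic, 92 x 80 mm and 8 mm high, with a rectangular pocket 72 x 60 mm and 5 mm deep in the middle (dark rubber floor 3 mm above the bench): the place for the heat sink, with 8 mm of play all round. Origin: centre of its underside, which is also the centre of the pocket; z up; x along the 92 and 72 mm sides
- nest_long: Fixed flat tray of mid-grey plastic, 116 x 62 mm and 8 mm high, with a long narrow pocket 96 x 42 mm and 5 mm deep in the middle (dark rubber floor 3 mm above the bench): the place for the solenoid, with 8 mm of play all round. Origin: centre of its underside, which is also the centre of the pocket; z up; x along the 116 and 96 mm sides
- scoop: Green steel coin scoop lying loose at the left, not to be moved: open pan 60 mm wide and 25 mm high from x = -3 to 83 mm, rod handle (18 mm thick, top at 29 mm) from there to x = -94 mm. Origin: on the bench near the back of the pan; x along the scoop towards its mouth, z up
- housing: Grey coin acceptor housing lying fixed at the right, not to be touched: 130 (x) x 90 (y) mm, plus a connector reaching to x = 81 mm, 57 mm high in all, with a sprung steel flap on top over the coin slot. Origin: centre of its underside; z up
Not all that is in view belongs to the job. Leave any turquoise look-alike of the nest_long alone. What is shaped like the button_large but yellow is not meant.

How it is judged (in metres and radians):
At the end, for the whole second after the job is handed in: Each part stands upright (0.08 rad) in its own tray's pocket, underside less than 5 mm above the tray's underside, within 13 mm of the tray's centre, heat sink and solenoid with their x axes within 0.42 rad of the tray's, either way round; all at rest (under 0.02 m/s) (horizontal distance between button_large and nest_large below 0.013 m and z of button_large in the frame of nest_large below 0.005 m and angle between each of button_large, button_small, heat_sink, solenoid's own z axis and vertical below 0.08 rad and linear speed of each of button_large, button_small, heat_sink, solenoid below 0.02 m/s and horizontal distance between button_small and nest_small below 0.013 m and z of button_small in the frame of nest_small below 0.005 m and horizontal distance between heat_sink and nest_block below 0.013 m and z of heat_sink in the frame of nest_block below 0.005 m and angle between the x axis of heat_sink and the x axis of nest_block, either way round below 0.42 rad and horizontal distance between solenoid and nest_long below 0.013 m and z of solenoid in the frame of nest_long below 0.005 m and angle between the x axis of solenoid and the x axis of nest_long, either way round below 0.42 rad); the robot touches nothing.
It fails at once if a part let go in the air, more than 50 mm above the bench ((height (world z) of button_large above 0.05 m and contact force between the fingers and button_large below 0.01 N) or (height (world z) of button_small above 0.05 m and contact force between the fingers and button_small below 0.01 N) or (height (world z) of heat_sink above 0.05 m and contact force between the fingers and heat_sink below 0.01 N) or (height (world z) of solenoid above 0.05 m and contact force between the fingers and solenoid below 0.01 N)).
It fails at once if the coin scoop pushed aside by more than 15 mm (distance of scoop from where it was at the start of the episode above 0.015 m).
It fails at once if the acceptor housing hit (more than 3 N) (contact force between housing and anything else above 3 N).
It also fails if it takes over 125 s, if anything falls off the work surface, if the arm or the gripper's body presses on something with over 40 N, if the wrist force passes 120 N, or if a joint passes its speed limit or range.

## Robot

A 6-joint arm with a two-finger parallel gripper is mounted at the origin on the work surface. World frame = base frame: x ahead of the robot, y to its left, z up, the work surface at z = 0. Lengths are in mm, angles in rad, forces in N, time in s.
With the tool pointing down it reaches from about 275 to 975 mm from the base axis. Payload 8.4 kg.
Tool frame: the origin (TCP) lies midway between the tips of the shut fingers; the grasp point (between the pads) lies 19 mm behind it (ctrl.tcp_to_grasp is the distance from the TCP to the grasp point, in mm); x points along the fingers, y is the direction in which the jaws open and shut, and the axes are right-handed (so a half turn about x gives the same grasp; the last joint's range is limited). The gripper opens to 92 mm and grips with 3 to 60 N. Pads are 20 mm wide; open, the fingers measure 128 mm over their backs; the gripper's body (75 mm by 189 mm) begins 69 mm behind the grasp point.
Start: joints at [1.268, 0.353, 1.633, -0, 1.155, -0.002], TCP at [185.176, 596.94, 214.583] pointing down, gripper open.
Joint ranges: [-2.63, 2.63], [-0.92, 2.1], [0.06, 2.66], [-1.3, 4.44], [0, 2.69], [-3.02, 3.02]. Speed limits (rad/s): [2.22, 2.22, 2.79, 3.14, 3.14, 3.14].

## Interface

Orientations are given as a rotation vector (axis times angle).
In Python, from workcell import ctrl, vision, spotter gives the robot as it stands. The module is installed in compiled form; this text tells all that it offers.
- The arm moves only by the tool jog_arm, never from a script. Its argument "deltas" is text: rows parted by semicolons, each of 7 numbers parted by spaces: the closure, from 0 (fully open) to 1 (shut), then the shift along the world's x, y, z normalised to -1 to 1, where 1 is 75 cm, then the turn, a rotation vector about the world's x, y, z normalised to -1 to 1, where 1 is 0.15 rad. In form: fingers x y z rx ry rz; .... A call has exactly 8 rows; each row shifts and turns the pose as measured when the row begins; what a row does not reach is not made up. A row lasts 1/10 s, in which the tool goes at most 50 mm and 8.59 degrees, less where a joint would pass 70% of its speed; a pose out of reach is approached as far as the arm can. A call with a number of a shift or a turn outside -1 to 1 is refused whole. A call with a gripper value outside its range is refused whole. The fingers move at their own pace and stop on an object; "force" is the grip in N (left out, the last holds). Time passes only in rows, so rows that do not move let the fingers close, or fill a call up. It gives the time, the measured TCP pose, the force and the opening at its end, in the units of the state.
- ctrl.get_obs(): the state, without advancing time (a new reading comes with each control period).
- vision.snapshot(name): name is "side" or "top" or "wrist"; returns the picture (400x640x3 uint8, red, green, blue); there is no depth.
- vision.calibration(name): a dict with "mtx" (3x3 intrinsics, pixels), "R" (3x3) and "t" (3): a world point X has camera coordinates R X + t; the wrist camera has in their place "tool_from_camera" (4x4, takes a point from camera to tool coordinates, whose origin is the TCP and whose axes are the tool frame's). Camera axes: x right, y down, z forward; pixel columns grow to the right and rows downward; lengths in mm; the calibration is good to about 2 mm. A picture is of the moment at which its call begins: read the wrist's pose just before it. calibration takes no time and is no camera call.
- ctrl.finish_job(): hands the job in, once; it reports no verdict.
Trained networks look in the newest picture that a camera, given by its name, has taken for a name from the list of things; names that differ only in an ending like _2 or _b are one class to them, and where a whole thing is asked for, a point or a joint stands for the part that bears it (a point fixed in the world has none). Each returns a list of dicts, best first, with "p" (0 to 1); they miss things now and then, are a little off and sometimes report something else, mostly with a low value. They report only what shows in the picture. A call takes as long as a camera call. They do not tell look-alikes from the thing itself.
- spotter.recognise(query, camera): "position" ([column, row] in pixels, amid what is visible of it).
- spotter.silhouettes(query, camera): "region" (400x640 bool, what is visible of it) and "position" ([column, row] in pixels, amid what is visible of it).
The state is a dict: "time_s": time; "joints": joint angles; "joint_velocities": joint speeds; "joint_torque": joint torques, N m; "ee_pos": TCP position; "orientation": TCP orientation; "contact_force": force on the tool from outside, world axes, zero at the start; "torque": the same for the moment, N m; "finger_gap": opening from 0.0 (shut) to 1.0 (fully open).
Only numpy, scipy, OpenCV 4.12 (cv2) and the standard library are available. Lean on these libraries where they do the work, as an engineer would, in place of code of your own. Each camera call takes 0.05 s, during which the arm holds its last target.

## Working session

There is one attempt and no reset: what is moved stays moved. The work goes in short steps, Python scripts to look and compute and a tool call to move; the robot and the scene stay as the last step left them, time stands still between calls to the robot, and variables do not carry over. Pictures are saved under pics/ and viewed, and the job is handed in when it is done.

Besides the shell and the picture viewer there is one more tool, called after ">>>" by a JSON object that holds its "op" and its "data". jog_arm: Moves the arm, as the interface text tells. Its arguments: {"type":"object","properties":{"deltas":{"type":"string"},"force":{"type":"number"}},"required":["deltas"]}

```bash
mkdir -p pics; ls
cat > h.py <<'E'
import numpy as np, cv2
from workcell import ctrl, vision, spotter
def save(n,f,im=None):
    im=vision.snapshot(n) if im is None else im
    cv2.imwrite('pics/'+f,im[:,:,::-1]); return im
def ray(cam,px):
    c=vision.calibration(cam)
    K=np.array(c['mtx']);d=np.linalg.inv(K)@[px[0],px[1],1]
    if 'R' in c:
        R=np.array(c['R']);t=np.array(c['t']); return -R.T@t, R.T@d
    o=ctrl.get_obs();T=np.array(c['tool_from_camera']);Rw=cv2.Rodrigues(np.array(o['orientation'],float))[0]
    return Rw@T[:3,3]+np.array(o['ee_pos']), Rw@T[:3,:3]@d
def atz(cam,px,z):
    o,d=ray(cam,px); return o+d*(z-o[2])/d[2]
def proj(cam,X):
    c=vision.calibration(cam);K=np.array(c['mtx']);X=np.asarray(X,float)
    if 'R' in c: p=np.array(c['R'])@X+np.array(c['t'])
    else:
        o=ctrl.get_obs();T=np.array(c['tool_from_camera']);Rw=cv2.Rodrigues(np.array(o['orientation'],float))[0]
        p=Rw.T@(X-np.array(o['ee_pos'])); p=T[:3,:3].T@(p-T[:3,3])
    p=K@p; return p[:2]/p[2]
E
python3 - <<'E'
from h import *
print(ctrl.get_obs())
for n in('top','side','wrist'): save(n,n+'0.png')
for n in('top','side'):
    c=vision.calibration(n);print(n,c)
E
```

```text
pics
{'time_s': 0.0, 'joints': array([ 1.26761514e+00,  3.53653093e-01,  1.63413196e+00,  1.97006695e-05,
        1.15518499e+00, -2.41753477e-03]), 'joint_velocities': array([ 3.48615277e-05,  1.05962279e-05, -1.25913736e-03, -1.27029071e-04,
       -3.02693139e-04, -1.34501630e-03]), 'joint_torque': array([-8.76218292e-05, -5.93861604e+01, -3.34207857e+01,  6.97729387e-02,
        2.37000268e-02, -1.01319386e-04]), 'ee_pos': array([185.01311671, 596.47219872, 213.8615341 ]), 'orientation': array([ 0.2350015 ,  1.55810236, -0.23714226]), 'contact_force': array([-0.39809267, -0.34548883,  0.35393384]), 'torque': array([ 0.0085197 ,  0.03469579, -0.00415666]), 'finger_gap': 1.0006357756411253}
top {'mtx': array([[519.55282767,   0.        , 318.36283065],
       [  0.        , 519.55282767, 207.94188679],
       [  0.        ,   0.        ,   1.        ]]), 'R': array([[ 0.01142899, -0.99983784,  0.01391637],
       [-0.9943557 , -0.01283222, -0.10531896],
       [ 0.10548046, -0.01263414, -0.99434111]]), 't': array([ -46.32815011,  590.84601024, 1704.39243729])}
side {'mtx': array([[471.19199712,   0.        , 322.62791693],
       [  0.        , 471.19199712, 202.94754901],
       [  0.        ,   0.        ,   1.        ]]), 'R': array([[ 0.72408367, -0.68967829, -0.00683387],
       [-0.35108971, -0.36003953, -0.86435383],
       [ 0.59366561,  0.6282638 , -0.50283769]]), 't': array([-441.75391114,  220.95976637,  871.68137566])}
```

View pics/top0.png

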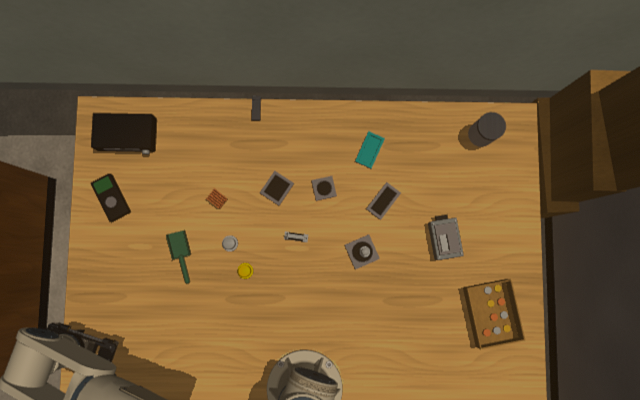

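View pics/side0.png

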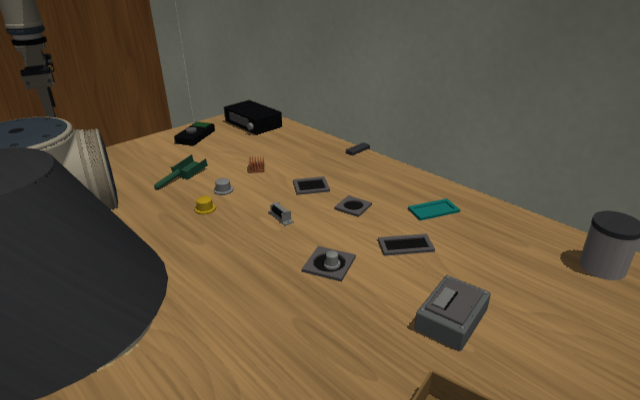

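View pics/wrist0.png

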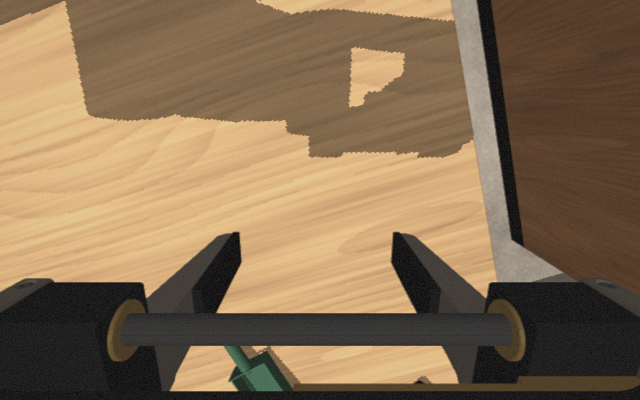

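Run:
```python
from h import *
im=vision.snapshot('top')
for n in 'button_large button_small heat_sink solenoid nest_large nest_small nest_block nest_long scoop housing'.split():
    for r in spotter.silhouettes(n,'top'):
        m=r['region'].astype(np.uint8); 
        rect=cv2.minAreaRect(cv2.findNonZero(m)) if m.any() else None
        print(n,round(float(r['p']),2),np.round(r['position'],1),m.sum(),np.round(np.array(rect[0]+rect[1]+(rect[2],)),1),np.round(atz('top',r['position'],10)[:2]))
```

```text
button_large 0.54 [232.3 242.5] 213 [229.  242.5  15.   16.   90. ] [473. 248.]
button_large 0.52 [245.3 271.4] 209 [244.5 269.5  15.   15.   90. ] [378. 202.]
button_small 0.59 [364.9 250.3] 73 [364.  250.5   9.    8.   90. ] [ 453. -197.]
heat_sink 0.63 [214.  199.6] 242 [216.8 197.7  17.7  14.1  45. ] [617. 314.]
heat_sink 0.34 [323.9 190.8] 417 [323.6 187.6  20.7  20.5  77.9] [652. -58.]
solenoid 0.54 [296.8 236.2] 192 [295.8 236.1  23.9   8.3  10.6] [497.  32.]
solenoid 0.23 [277.9 184.9] 659 [276.6 187.1  23.9  28.3  33.7] [671.  99.]
nest_large 0.95 [358.3 254.1] 646 [361.9 251.3  27.2  27.1  66. ] [ 440. -175.]
nest_small 0.88 [323.5 188.8] 437 [323.7 187.3  21.6  20.9  77.5] [659. -56.]
nest_block 0.85 [278.  185.5] 680 [276.6 186.8  24.4  28.5  32.5] [668.  98.]
nest_block 0.7 [447.  236.9] 1201 [444.9 235.9  44.   29.4  79.7] [ 501. -475.]
nest_long 0.73 [369.  149.1] 645 [369.5 148.8  19.3  35.3  24. ] [ 799. -211.]
nest_long 0.61 [384. 198.] 627 [383.3 199.8  19.2  34.1  39.5] [ 630. -262.]
scoop 0.72 [183.5 245.1] 660 [181.6 256.7  52.1  20.1  76. ] [463. 410.]
housing 0.66 [447.7 236. ] 1241 [445.  236.   44.3  30.2  78.7] [ 504. -477.]
```

The button_large candidates are the chrome one at (229,243) and the yellow one at (245,271); chrome fits the description. The nest_long candidates are the grey one at (383,200) and the turquoise one at (369,149); grey fits. I'll confirm both in enlarged crops.

Run:
```python
from h import *
im=vision.snapshot('top')
c=cv2.resize(im[130:290,160:470],None,fx=2.55,fy=2.55,interpolation=cv2.INTER_CUBIC); save('top','crop1.png',c)
print(vision.calibration('wrist'))
o=ctrl.get_obs();R=cv2.Rodrigues(o['orientation'])[0];print(R.round(3))
print('TCP px',proj('wrist',o['ee_pos']), 'img centre ray at z=0',atz('wrist',(320,200),0),atz('wrist',(320,100),0))
```

```text
{'mtx': array([[303.69531429,   0.        , 315.81613195],
       [  0.        , 303.69531429, 201.55148582],
       [  0.        ,   0.        ,   1.        ]]), 'tool_from_camera': array([[-4.62189250e-04, -2.71292302e-01,  9.62496895e-01,
        -1.70445172e+02],
       [ 9.99999463e-01,  7.67486720e-04,  6.96524056e-04,
        -7.90028135e-01],
       [-9.27665199e-04,  9.62496700e-01,  2.71291802e-01,
        -7.67776628e+01],
       [ 0.00000000e+00,  0.00000000e+00,  0.00000000e+00,
         1.00000000e+00]])}
[[-0.     0.296  0.955]
 [ 0.     0.955 -0.296]
 [-1.     0.    -0.   ]]
TCP px [316.86746285 246.98421623] img centre ray at z=0 [214.9294583  592.94004003   0.        ] [ 95.47391271 629.38115004   0.        ]
```

View pics/crop1.png

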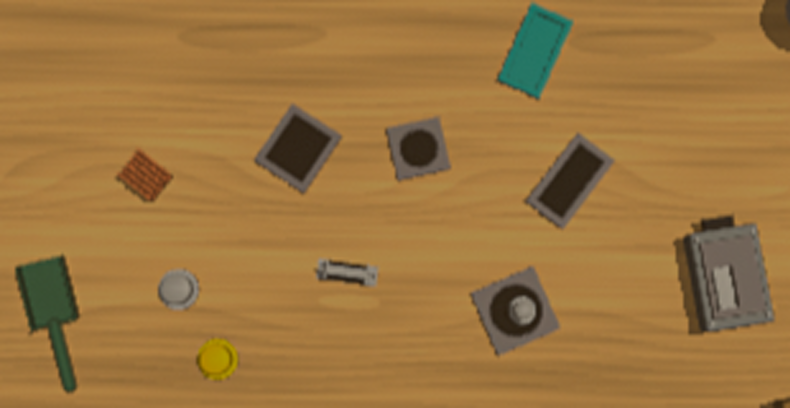

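The crop confirms the chrome button at full-image (230,243) and the grey nest_long at (383,200). Next I move to a viewing pose.

>>> {"op": "jog_arm", "data": {"deltas": "0 0.04 -0.05 0.012 0 0 0;0 0.04 -0.05 0.012 0 0 0;0 0.04 -0.05 0.012 0 0 0;0 0.04 -0.05 0.012 0 0 0;0 0.04 -0.05 0.012 0 0 0;0 0.04 -0.05 0.012 0 0 0;0 0.04 -0.05 0.012 0 0 0;0 0.04 -0.05 0.012 0 0 0", "force": 25}}

```text
time_s: 1.55
ee_pos: [426.4, 291.6, 287.8]
orientation: [0.23, 1.558, -0.227]
contact_force: [0.0, 0.7, -0.1]
finger_gap: 1.003
```

>>> {"op": "jog_arm", "data": {"deltas": "0 0.045 -0.035 0.01 0 0 0;0 0.045 -0.035 0.01 0 0 0;0 0.045 -0.035 0.01 0 0 0;0 0.045 -0.035 0.01 0 0 0;0 0.045 -0.035 0.01 0 0 0;0 0.045 -0.035 0.01 0 0 0;0 0.045 -0.035 0.01 0 0 0;0 0 0 0 0 0 0"}}

```text
time_s: 2.35
ee_pos: [674.2, 92.9, 345.0]
orientation: [0.236, 1.552, -0.23]
contact_force: [-0.2, 0.5, -0.2]
finger_gap: 1.0
```

```bash
cat >> h.py <<'E'
def look(f,names,cam='wrist',zs={}):
    o=ctrl.get_obs();im=save(cam,f);print(o['ee_pos'].round(1),o['time_s'])
    for n in names:
        for r in spotter.silhouettes(n,cam):
            m=r['region'].astype(np.uint8)
            if not m.any() or r['p']<.3: continue
            rect=cv2.minAreaRect(cv2.findNonZero(m))
            print(n,round(float(r['p']),2),m.sum(),'rect',np.round(rect[0],1),np.round(rect[1],1),round(rect[2],1),'xy',atz(cam,rect[0],zs.get(n,8))[:2].round(1), 'pos',atz(cam,r['position'],zs.get(n,8))[:2].round(1))
E
python3 - <<'E'
from h import *
look('w1.png','button_large button_small heat_sink solenoid nest_large nest_small nest_block nest_long'.split())
E
```

```text
[674.2  92.9 345. ] 2.35
button_large 0.73 503 rect [381.5   8.5] [17. 35.] 90.0 xy [481.2 255.1] pos [475.1 255.8]
button_large 0.58 973 rect [245.7  61.8] [20.6 50.6] 78.4 xy [491.1  39. ] pos [491.8  41. ]
button_small 0.95 619 rect [91.  77.5] [23. 32.] 90.0 xy [ 442.2 -197.3] pos [ 444.  -193.3]
heat_sink 0.95 1274 rect [434.3  89.9] [38.7 34.3] 22.6 xy [613.3 309.7] pos [614.7 309.9]
solenoid 0.63 2726 rect [318.8 151.9] [49.3 56.8] 14.8 xy [653.6 108.3] pos [649.  110.1]
solenoid 0.55 1063 rect [245.4  61.8] [23.1 52.4] 80.0 xy [489.6  39.7] pos [490.1  39.4]
nest_large 0.64 3309 rect [99.3 74.8] [72.1 57.3] 45.0 xy [ 442.4 -182.9] pos [ 437.2 -172.4]
nest_small 0.94 1865 rect [228.8 180.7] [45.8 43.3] 56.3 xy [656.4 -52. ] pos [657.4 -49.8]
nest_block 0.8 2668 rect [319.2 151.8] [48.9 56.7] 14.5 xy [654.1 109. ] pos [649.6 110.9]
nest_long 0.72 487 rect [381.    8.5] [17. 34.] 90.0 xy [479.7 255.6] pos [475.9 253.6]
nest_long 0.57 2591 rect [110.4 191.6] [41.6 68.3] 10.9 xy [ 616.2 -253.2] pos [ 614.6 -256.3]
nest_long 0.57 988 rect [177.5 262.5] [41. 37.] 90.0 xy [ 773.1 -197.9] pos [ 755.6 -200.2]
```

View pics/w1.png

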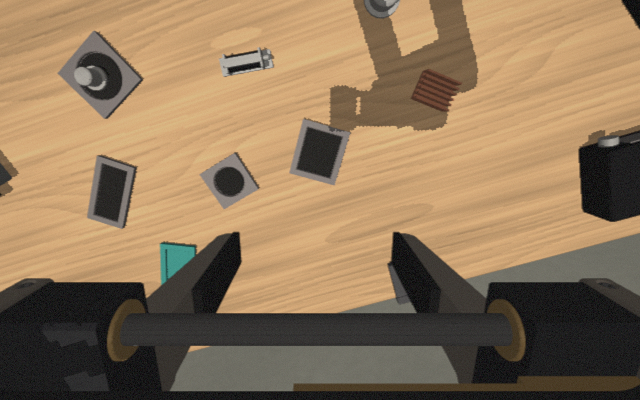

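This wrist view shows all four grey trays: large (100,75), long (112,190), small (229,180), block (320,152). The turquoise look-alike is at (178,262), the solenoid at (246,62) and the heat sink at (436,91). Now I fit the trays metrically.

```bash
cat >> h.py <<'E'
def fit(cam,names,pmin=.3,zs={}):
    for n in names:
        for r in spotter.silhouettes(n,cam):
            m=r['region'].astype(np.uint8)
            if not m.any() or r['p']<pmin: continue
            cs=max(cv2.findContours(m,cv2.RETR_EXTERNAL,cv2.CHAIN_APPROX_NONE)[0],key=len)[:,0,:]
            P=np.array([atz(cam,p,zs.get(n,8))[:2] for p in cs],np.float32)
            (c,s,a)=cv2.minAreaRect(P)
            if s[0]<s[1]: s=s[::-1];a+=90
            M=cv2.moments(P.reshape(-1,1,2));ce=(M['m10']/M['m00'],M['m01']/M['m00'])
            print(n,round(float(r['p']),2),'px',cs.mean(0).round(),'centre',np.round(c,1),'cent',np.round(ce,1),'size',np.round(s,1),'yaw long side',round(((a+90)%180-90),1))
E
python3 - <<'E'
from h import *
z={'heat_sink':20,'solenoid':12,'button_large':10,'button_small':20}
N='button_small heat_sink solenoid nest_large nest_small nest_block nest_long button_large'.split()
save('wrist','w1b.png'); fit('wrist',N,zs=z); print('top');vision.snapshot('top');fit('top',N,zs=z)
E
```

```text
button_small 0.87 px [90. 80.] centre [ 450.7 -194.3] cent [ 449.9 -193.1] size [49.3 34. ] yaw long side 73.3
heat_sink 0.67 px [434.  96.] centre [620.4 301.3] cent [619.8 301.1] size [65.4 49.7] yaw long side 53.6
solenoid 0.84 px [244.  66.] centre [495.2  35.8] cent [496.1  35.4] size [78.8 29.9] yaw long side 82.1
nest_large 0.81 px [98. 77.] centre [ 448.2 -187.4] cent [ 448.3 -187.4] size [94.  92.7] yaw long side 24.2
nest_small 0.79 px [227. 184.] centre [661.8 -57.6] cent [662.1 -57.7] size [74.3 72.5] yaw long side -76.8
nest_block 0.71 px [109. 194.] centre [ 622.  -259.2] cent [ 621.7 -259.3] size [119.4  67. ] yaw long side -36.8
nest_block 0.69 px [317. 156.] centre [660.9 102.1] cent [660.9 102.1] size [92.4 80.1] yaw long side -32.3
nest_block 0.41 px [98. 77.] centre [ 448.5 -187.4] cent [ 448.6 -187.5] size [93.2 92.2] yaw long side 23.7
nest_long 0.97 px [171. 260.] centre [ 778.5 -206.4] cent [ 766.3 -207.8] size [82.9 65. ] yaw long side -24.9
nest_long 0.71 px [109. 194.] centre [ 621.5 -259.8] cent [ 621.  -259.7] size [120.6  66.2] yaw long side -37.2
button
[... 175 characters left out ...]
] size [61.4 43.3] yaw long side 52.2
nest_large 0.32 px [364. 251.] centre [ 451.1 -193.7] cent [ 450.6 -194.4] size [30.8 28.6] yaw long side 45.5
nest_small 0.82 px [324. 188.] centre [664.9 -58.6] cent [663.8 -58.3] size [73.3 72. ] yaw long side -77.9
nest_block 0.79 px [275. 188.] centre [662.7 105.2] cent [660.9 110.3] size [90.7 78.5] yaw long side -32.5
nest_long 0.97 px [384. 200.] centre [ 623.4 -260.8] cent [ 623.5 -260.7] size [118.1  62.9] yaw long side -35.1
nest_long 0.79 px [370. 149.] centre [ 800.4 -212.9] cent [ 800.5 -213.1] size [118.7  62.8] yaw long side -23.3
button_large 0.58 px [230. 243.] centre [473.4 257. ] cent [472.8 256.5] size [50.4 50.2] yaw long side -89.3
```

>>> {"op": "jog_arm", "data": {"deltas": "0 -0.037 -0.047 -0.024 0 0 0;0 -0.037 -0.047 -0.024 0 0 0;0 -0.037 -0.047 -0.024 0 0 0;0 -0.037 -0.047 -0.024 0 0 0;0 -0.037 -0.047 -0.024 0 0 0;0 -0.037 -0.047 -0.024 0 0 0;0 -0.037 -0.047 -0.024 0 0 0;0 -0.037 -0.047 -0.024 0 0 0"}}

```text
time_s: 4.5
ee_pos: [444.5, -189.6, 198.9]
orientation: [0.228, 1.545, -0.219]
contact_force: [0.5, -0.6, 0.5]
finger_gap: 1.001
```

>>> {"op": "jog_arm", "data": {"deltas": "0 0 0 -0.05 0 0 0;0 0 0 -0.03 0 0 0;0 0 0 0 0 0 0;0 0 0 0 0 0 0;0 0 0 0 0 0 0;0 0 0 0 0 0 0;0 0 0 0 0 0 0;0 0 0 0 0 0 0"}}

```text
time_s: 5.3
ee_pos: [442.9, -194.2, 140.7]
orientation: [0.23, 1.54, -0.225]
contact_force: [0.1, 0.3, 0.6]
finger_gap: 1.002
```

Run:
```python
from h import *
print(ctrl.get_obs()['ee_pos'],ctrl.get_obs()['joints'].round(2))
z={'button_small':32}
save('wrist','w2.png'); fit('wrist',['button_small','nest_large'],zs=z)
```

```text
[ 442.93495313 -194.19795593  140.71532663] [-0.42  0.22  2.01  0.01  0.9  -1.71]
button_small 0.62 px [314. 197.] centre [ 441.9 -194.9] cent [ 441.7 -195.2] size [34.7 32.1] yaw long side 10.3
nest_large 0.82 px [322. 191.] centre [ 446.7 -188.5] cent [ 446.6 -188.5] size [91.8 91.6] yaw long side 24.6
```

View pics/w2.png

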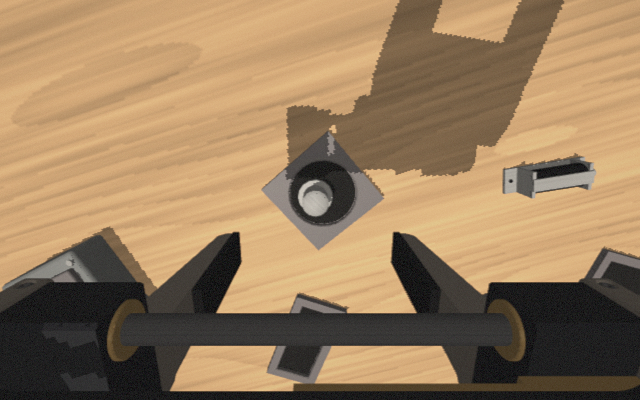

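Run:
```python
from h import *
im=cv2.imread('pics/w2.png');c=cv2.resize(im[150:250,260:390],None,fx=6,fy=6,interpolation=cv2.INTER_CUBIC);cv2.imwrite('pics/w2c.png',c)
R=cv2.Rodrigues(ctrl.get_obs()['orientation'])[0];print(R.round(3))
for X in [(442,-194.5)]:
    for z in (3,9,32,36): print(z,proj('wrist',(*X,z)).round(1))
```

```text
[[ 0.018  0.287  0.958]
 [ 0.001  0.958 -0.287]
 [-1.     0.006  0.017]]
3 [315.1 189.8]
9 [315.2 191.3]
32 [315.3 197.4]
36 [315.3 198.6]
```

View pics/w2c.png

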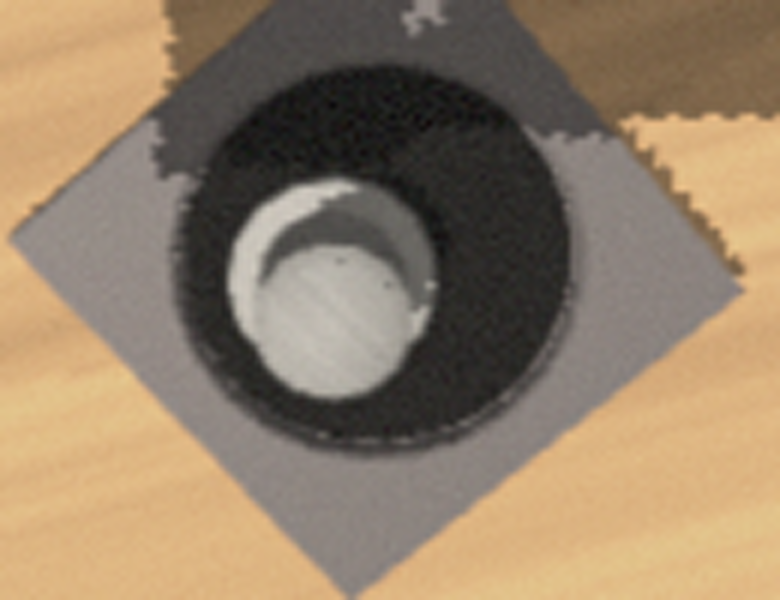

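Run:
```python
from h import *
print(atz('wrist',(315.5,196.8),9),atz('wrist',(315.3,203.5),32),atz('wrist',(322.3,192.8),7))
```

```text
[ 447.74574812 -195.85338716    9.        ] [ 447.78540112 -196.19206084   32.        ] [ 446.20412149 -188.06388431    7.        ]
```

>>> {"op": "jog_arm", "data": {"deltas": "0 0.006 -0.002 0 0 0.12 0;0 0 0 -0.05 0 0 0;0 0 0 -0.05 0 0 0;0 0 0 -0.04 0 0 0;0 0 0 0 0 0 0;0 0 0 0 0 0 0;0 0 0 0 0 0 0;0 0 0 0 0 0 0"}}

```text
time_s: 6.25
ee_pos: [452.8, -197.8, 36.3]
orientation: [0.226, 1.555, -0.23]
contact_force: [-0.3, 0.5, 0.6]
finger_gap: 1.001
```

>>> {"op": "jog_arm", "data": {"deltas": "0 -0.0065 0.0025 -0.015 0 0 0;0 0 0 -0.015 0 0 0;0 0 0 0 0 0 0;1 0 0 0 0 0 0;1 0 0 0 0 0 0;1 0 0 0 0 0 0;1 0 0 0 0 0 0;1 0 0 0 0 0 0"}}

```text
time_s: 7.05
ee_pos: [449.2, -196.6, 14.5]
orientation: [0.225, 1.551, -0.231]
contact_force: [-0.7, -0.1, -0.4]
finger_gap: 0.591
```

Run:
```python
from h import *
save('wrist','w3.png')
print(ctrl.get_obs()['ee_pos'])
```

```text
[ 449.28803416 -196.63908915   14.57812958]
```

View pics/w3.png

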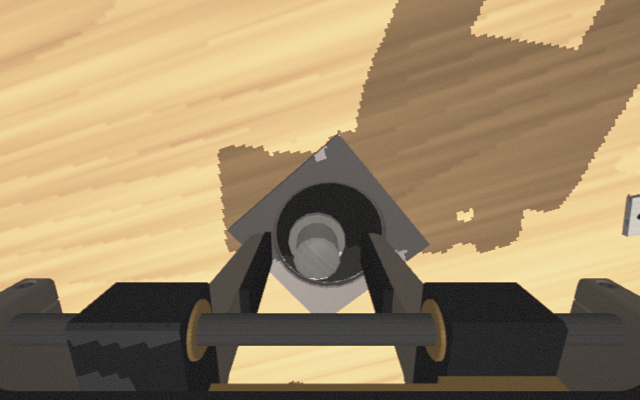

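The button is centred between the closing fingers at (318,250).

>>> {"op": "jog_arm", "data": {"deltas": "1 0 0 0 0 0 0;1 0 0 0 0 0 0;1 0 0 0 0 0 0;1 0 0 0 0 0 0;1 0 0 0 0 0 0;1 0 0 0 0 0 0;1 0 0 0.015 0 0 0;1 0 0 0.04 0 0 0"}}

```text
time_s: 7.9
ee_pos: [446.7, -195.5, 54.5]
orientation: [0.227, 1.557, -0.23]
contact_force: [0.8, 1.2, 0.1]
finger_gap: 0.274
```

>>> {"op": "jog_arm", "data": {"deltas": "1 0.03 0.02 0.03 0 0 0;1 0.048 0.031 0 0 0 0;1 0.048 0.031 0 0 0 0;1 0.048 0.031 0 0 0 0;1 0.048 0.031 0 0 0 0;1 0.048 0.031 0 0 0 0;1 0.01 0.005 0 0 0 0;1 0 0 0 0 0 0"}}

```text
time_s: 8.7
ee_pos: [665.3, -54.9, 88.8]
orientation: [0.228, 1.549, -0.232]
contact_force: [0.3, -0.6, -1.0]
finger_gap: 0.275
```

Run:
```python
from h import *
save('wrist','w4.png')
o=ctrl.get_obs();print(o['ee_pos'],cv2.Rodrigues(o['orientation'])[0].round(3))
fit('wrist',['nest_small','nest_large','nest_block'])
for z in (3,8): print(proj('wrist',(662,-57.5,z)))
```

```text
[664.81305151 -55.19548188  88.73920747] [[ 0.009  0.29   0.957]
 [-0.004  0.957 -0.29 ]
 [-1.    -0.001  0.01 ]]
nest_small 0.96 px [313. 195.] centre [660.  -58.9] cent [651.8 -56.3] size [74.3 74. ] yaw long side 13.4
nest_large 0.58 px [64. 22.] centre [ 485.  -192.2] cent [ 476.6 -194.8] size [97.6 50.1] yaw long side 73.1
nest_large 0.52 px [498. 144.] centre [657.8 100. ] cent [657.7  99.9] size [93.3 84.8] yaw long side -32.6
nest_block 0.96 px [499. 144.] centre [657.6  99.6] cent [657.7  99.7] size [92.7 84.9] yaw long side -33.0
[315.13815683 204.78995794]
[315.12096724 206.47122252]
```

View pics/w4.png

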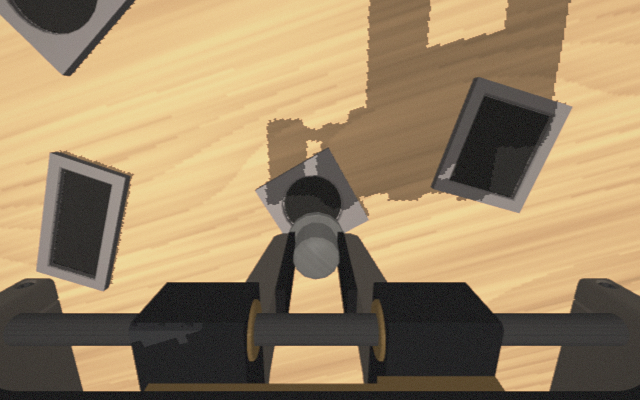

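>>> {"op": "jog_arm", "data": {"deltas": "1 -0.0045 -0.0045 0 0 0.06 0;1 0 0 -0.03 0 0 0;1 0 0 -0.03 0 0 0;1 0 0 -0.02 0 0 0;1 0 0 0 0 0 0;1 0 0 0 0 0 0;1 0 0 0 0 0 0;1 0 0 0 0 0 0"}}

```text
time_s: 9.7
ee_pos: [655.8, -65.7, 30.0]
orientation: [0.233, 1.56, -0.241]
contact_force: [0.2, -0.4, -1.5]
finger_gap: 0.273
```

Run:
```python
from h import *
im=save('wrist','w5.png')
o=ctrl.get_obs();print(o['ee_pos'],cv2.Rodrigues(o['orientation'])[0][:,0].round(3))
im=cv2.imread('pics/w5.png');cv2.imwrite('pics/w5c.png',cv2.resize(im[150:310,210:430],None,fx=3.5,fy=3.5))
```

```text
[655.95582061 -65.67127073  30.08338659] [-0.002 -0.005 -1.   ]
```

View pics/w5c.png

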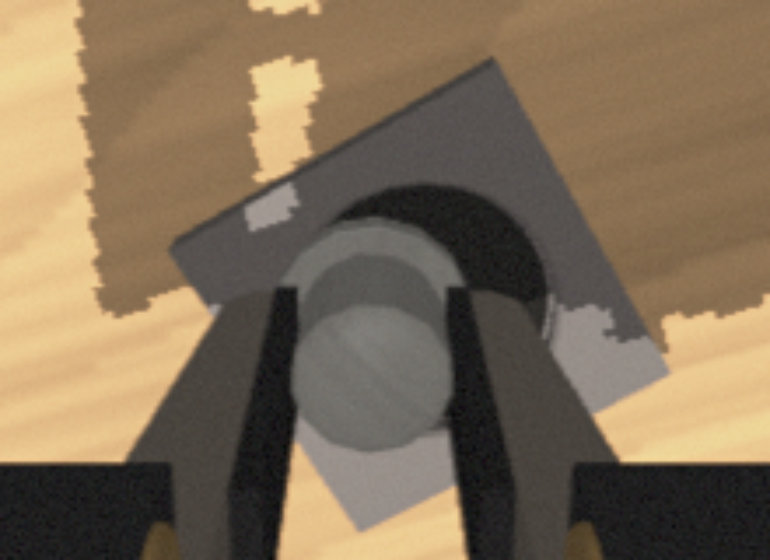

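Run:
```python
from h import *
print(atz('wrist',(329.7,238),8), atz('wrist',(210+428/3.5,150+(493+361)/7/1 if 0 else 150+294/3.5),8))
```

```text
[661.65281337 -58.30843173   8.        ] [659.37009888 -55.80153459   8.        ]
```

>>> {"op": "jog_arm", "data": {"deltas": "1 0.0075 0.009 0 0 0 0;1 0 0 0 0 0 0;1 0 0 0 0 0 0;1 0 0 0 0 0 0;1 0 0 0 0 0 0;1 0 0 0 0 0 0;1 0 0 0 0 0 0;1 0 0 0 0 0 0"}}

```text
time_s: 10.55
ee_pos: [663.1, -57.9, 31.5]
orientation: [0.232, 1.557, -0.24]
contact_force: [-0.3, 0.4, -1.0]
finger_gap: 0.273
```

>>> {"op": "jog_arm", "data": {"deltas": "1 -0.001 0 -0.007 0 0 0;1 0 0 -0.007 0 0 0;1 0 0 -0.004 0 0 0;1 0 0 0 0 0 0;1 0 0 0 0 0 0;1 0 0 0 0 0 0;1 0 0 0 0 0 0;1 0 0 0 0 0 0"}}

```text
time_s: 11.35
ee_pos: [662.0, -58.1, 16.4]
orientation: [0.232, 1.558, -0.24]
contact_force: [-0.0, 0.4, -0.9]
finger_gap: 0.274
```

>>> {"op": "jog_arm", "data": {"deltas": "1 0 0 -0.0018 0 0 0;1 0 0 0 0 0 0;1 0 0 -0.0012 0 0 0;1 0 0 0 0 0 0;0.6 0 0 0 0 0 0;0.6 0 0 0 0 0 0;0.6 0 0 0 0 0 0;0.6 0 0 0 0 0 0"}}

```text
time_s: 12.15
ee_pos: [662.7, -58.1, 15.0]
orientation: [0.232, 1.557, -0.24]
contact_force: [-0.7, -0.6, -0.1]
finger_gap: 0.403
```

>>> {"op": "jog_arm", "data": {"deltas": "0.6 0 0 0.03 0 0 0;0.6 0 0 0.05 0 0 0;0 -0.01 0.02 0.05 0 0 0;0 -0.03 0.05 0.03 0 0 0;0 -0.03 0.055 0 0 0 0;0 -0.03 0.055 0 0 0 0;0 -0.03 0.055 0 0 0 0;0 -0.03 0.055 0 0 0 0"}}

```text
time_s: 12.95
ee_pos: [540.8, 161.2, 139.6]
orientation: [0.24, 1.552, -0.245]
contact_force: [0.2, -0.0, 0.7]
finger_gap: 0.895
```

>>> {"op": "jog_arm", "data": {"deltas": "0 -0.03 0.055 0 0 0 0;0 -0.03 0.055 0 0 0 0;0 -0.03 0.055 0 0 0 0;0 -0.01 0.01 0 0 0 0;0 0 0 0 0 0 0;0 0 0 0 0 0 0;0 0 0 0 0 0 0;0 0 0 0 0 0 0"}}

```text
time_s: 13.75
ee_pos: [461.3, 299.1, 140.7]
orientation: [0.239, 1.55, -0.241]
contact_force: [0.7, -0.0, -0.4]
finger_gap: 0.999
```

Run:
```python
from h import *
save('wrist','w6.png')
o=ctrl.get_obs();print(o['ee_pos'],cv2.Rodrigues(o['orientation'])[0].round(3))
fit('wrist',['button_large','heat_sink'],zs={'button_large':6,'heat_sink':14})
im=cv2.imread('pics/w6.png');cv2.imwrite('pics/w6c.png',cv2.resize(im[150:250,260:390],None,fx=6,fy=6,interpolation=cv2.INTER_CUBIC))
```

```text
[461.38447684 299.0316263  140.70585357] [[ 0.007  0.301  0.954]
 [-0.002  0.954 -0.301]
 [-1.    -0.     0.007]]
button_large 0.92 px [199. 144.] centre [378.7 202.8] cent [379.6 202.5] size [56.9 53.3] yaw long side 53.3
button_large 0.66 px [216. 370.] centre [646.6 111.3] cent [642.8 111.5] size [81.3 74.2] yaw long side 57.9
button_large 0.56 px [281. 211.] centre [472.1 257.1] cent [470.9 256.8] size [56.7 52. ] yaw long side -17.5
heat_sink 0.94 px [363. 306.] centre [597.9 312.9] cent [599.8 308.2] size [61.4 26. ] yaw long side 74.0
```

View pics/w6.png

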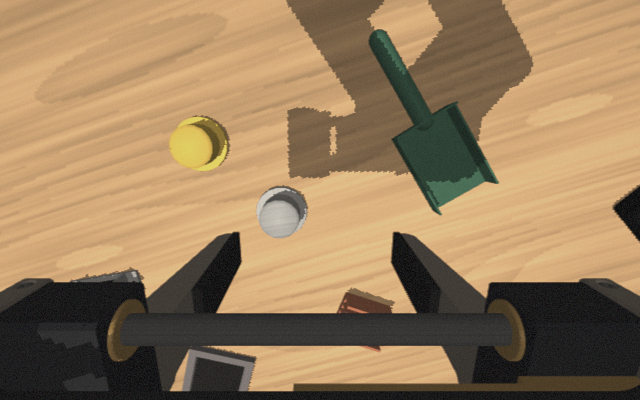

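The picture shows the chrome button at (281,212), the yellow look-alike at (199,143), and the scoop at (440,150) clear of the work.

View pics/w6c.png

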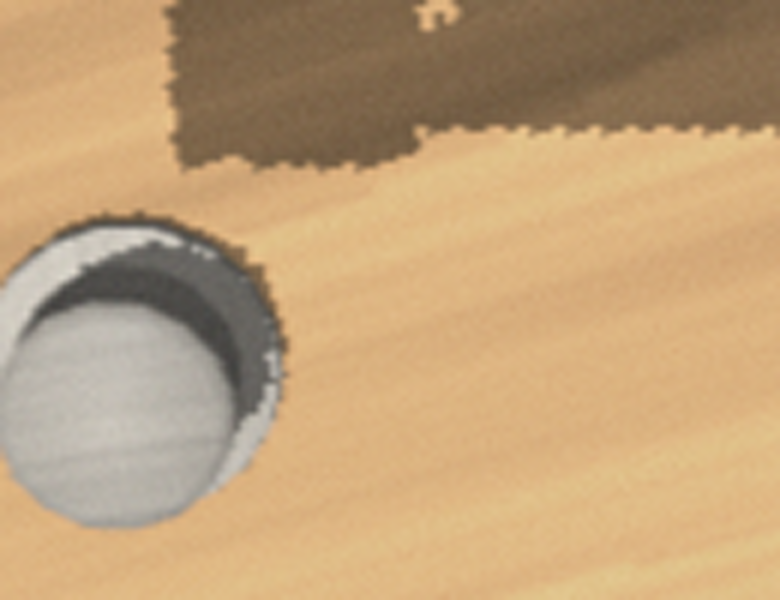

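Run:
```python
from h import *
print(atz('wrist',(279.8,218.7),29),atz('wrist',(282.2,210.8),6))
```

```text
[470.47826641 258.77109674  29.        ] [469.77512602 258.93011343   6.        ]
```

>>> {"op": "jog_arm", "data": {"deltas": "0 0.006 -0.027 0 0 0.04 0;0 0.006 -0.027 0 0 0 0;0 0 0 0 0 0 0;0 0 0 -0.03 0 0 0;0 0 0 -0.04 0 0 0;0 0 0 -0.03 0 0 0;0 0 0 0 0 0 0;0 0 0 0 0 0 0"}}

```text
time_s: 14.7
ee_pos: [473.4, 258.1, 65.3]
orientation: [0.245, 1.553, -0.243]
contact_force: [-0.3, 0.1, 0.1]
finger_gap: 1.0
```

>>> {"op": "jog_arm", "data": {"deltas": "0 -0.003 0.001 -0.03 0 0 0;0 0 0 -0.025 0 0 0;0 0 0 -0.012 0 0 0;0 0 0 0 0 0 0;0 0 0 0 0 0 0;0 0 0 0 0 0 0;0 0 0 0 0 0 0;0 0 0 0 0 0 0"}}

```text
time_s: 15.5
ee_pos: [476.5, 262.7, 22.0]
orientation: [0.252, 1.544, -0.237]
contact_force: [0.7, -0.6, -0.0]
finger_gap: 0.996
```

Run:
```python
from h import *
save('wrist','w7.png')
print(ctrl.get_obs()['ee_pos'])
```

```text
[476.59082527 262.6845837   21.95054236]
```

View pics/w7.png

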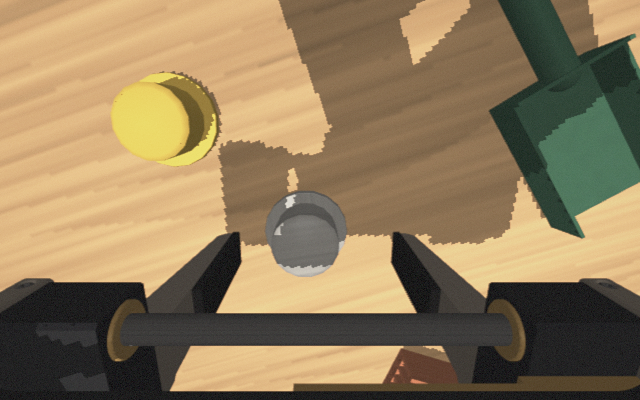

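>>> {"op": "jog_arm", "data": {"deltas": "0 -0.0075 -0.0055 -0.005 -0.03 0.06 0;0 0 0 -0.005 0 0 0;0 0 0 0 0 0 0;0 0 0 0 0 0 0;0 0 0 0 0 0 0;0 0 0 0 0 0 0;0 0 0 0 0 0 0;0 0 0 0 0 0 0"}}

```text
time_s: 16.35
ee_pos: [470.3, 258.1, 13.8]
orientation: [0.247, 1.553, -0.243]
contact_force: [-0.5, 0.5, 0.2]
finger_gap: 0.998
```

>>> {"op": "jog_arm", "data": {"deltas": "1 0.001 0.0008 -0.001 0 0 0;1 0 0 0 0 0 0;1 0 0 0 0 0 0;1 0 0 0 0 0 0;1 0 0 0 0 0 0;1 0 0 0 0 0 0;1 0 0 0 0 0 0;1 0 0 0 0 0 0"}}

```text
time_s: 17.15
ee_pos: [471.2, 258.8, 13.1]
orientation: [0.247, 1.552, -0.243]
contact_force: [-0.3, -0.0, 1.1]
finger_gap: 0.425
```

>>> {"op": "jog_arm", "data": {"deltas": "1 0 0 0 0 0 0;1 0 0 0 0 0 0;1 0 0 0.01 0 0 0;1 0 0 0.04 0 0 0;1 0 0 0.05 0 0 0;1 0 -0.05 0 0 0 0;1 0 -0.06 0 0 0 0;1 0 -0.06 0 0 0 0"}}

```text
time_s: 17.95
ee_pos: [471.5, 132.1, 92.8]
orientation: [0.242, 1.551, -0.236]
contact_force: [1.0, -0.4, -1.9]
finger_gap: 0.421
```

>>> {"op": "jog_arm", "data": {"deltas": "1 -0.005 -0.06 0 0 0 0;1 -0.005 -0.06 0 0 0 0;1 -0.005 -0.06 0 0 0 0;1 -0.005 -0.06 0 0 0 0;1 -0.005 -0.06 0 0 0 0;1 -0.005 -0.06 0 0 0 0;1 0 -0.04 0 0 0 0;1 0 0 0 0 0 0"}}

```text
time_s: 18.75
ee_pos: [446.6, -183.7, 97.6]
orientation: [0.243, 1.544, -0.238]
contact_force: [0.1, 0.4, -1.8]
finger_gap: 0.423
```

Run:
```python
from h import *
save('wrist','w8.png')
o=ctrl.get_obs();print(o['ee_pos'],cv2.Rodrigues(o['orientation'])[0].round(3))
fit('wrist',['nest_large'])
```

```text
[ 446.22267893 -182.19601803   97.40040587] [[ 0.012  0.302  0.953]
 [ 0.002  0.953 -0.303]
 [-1.     0.005  0.011]]
nest_large 0.7 px [312. 192.] centre [ 446.4 -185.2] cent [ 431.  -181.7] size [91.3 91.1] yaw long side 23.8
```

View pics/w8.png

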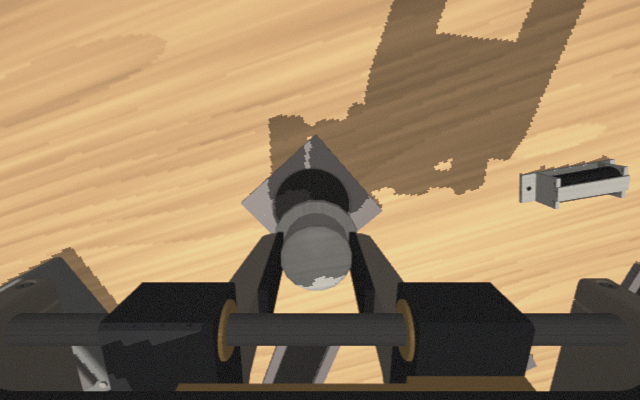

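>>> {"op": "jog_arm", "data": {"deltas": "1 0 -0.006 0 0 0.07 0;1 0 0 -0.02 0 0 0;1 0 0 -0.03 0 0 0;1 0 0 -0.02 0 0 0;1 0 0 -0.01 0 0 0;1 0 0 0 0 0 0;1 0 0 0 0 0 0;1 0 0 0 0 0 0"}}

```text
time_s: 19.65
ee_pos: [447.9, -179.4, 37.3]
orientation: [0.235, 1.559, -0.231]
contact_force: [-0.7, 0.3, -2.2]
finger_gap: 0.427
```

Run:
```python
from h import *
save('wrist','w9.png')
o=ctrl.get_obs();print(o['ee_pos'],cv2.Rodrigues(o['orientation'])[0].round(3))
fit('wrist',['nest_large'])
im=cv2.imread('pics/w9.png');cv2.imwrite('pics/w9c.png',cv2.resize(im[130:310,200:440],None,fx=3,fy=3))
```

```text
[ 448.02223979 -179.47262748   37.35976113] [[-0.     0.292  0.956]
 [ 0.003  0.956 -0.292]
 [-1.     0.002 -0.001]]
nest_large 0.84 px [305. 207.] centre [ 447.5 -188.6] cent [ 425.5 -187.6] size [91.1 91.1] yaw long side 24.0
```

View pics/w9c.png

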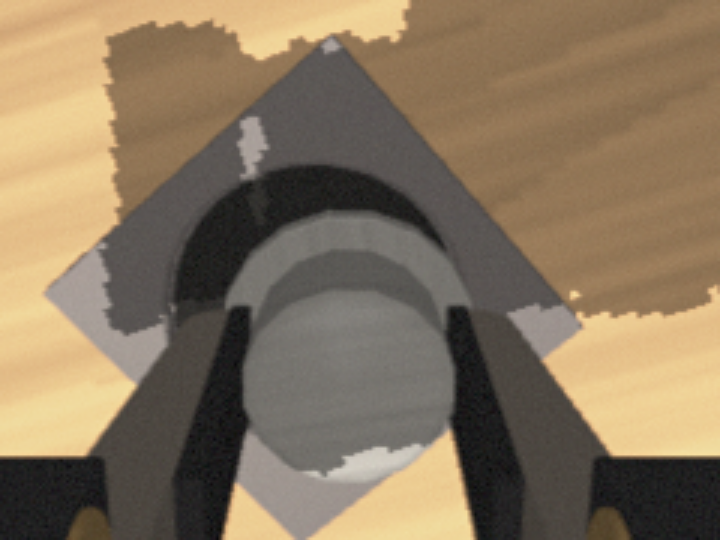

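>>> {"op": "jog_arm", "data": {"deltas": "1 -0.001 -0.0115 0 0 0 0;1 0 0 0 0 0 0;1 0 0 0 0 0 0;1 0 0 -0.01 0 0 0;1 0 0 -0.008 0 0 0;1 0 0 -0.003 0 0 0;1 0 0 0 0 0 0;1 0 0 0 0 0 0"}}

```text
time_s: 20.55
ee_pos: [447.4, -189.6, 20.9]
orientation: [0.235, 1.557, -0.232]
contact_force: [-0.7, 0.6, -2.7]
finger_gap: 0.424
```

>>> {"op": "jog_arm", "data": {"deltas": "1 0 0.002 -0.003 0 0 0;1 0 0 -0.002 0 0 0;1 0 0 0 0 0 0;1 0 0 0 0 0 0;1 0 0 -0.001 0 0 0;1 0 0 0 0 0 0;1 0 0 0 0 0 0;1 0 0 0 0 0 0"}}

```text
time_s: 21.35
ee_pos: [447.8, -188.0, 16.3]
orientation: [0.235, 1.557, -0.232]
contact_force: [-0.5, 0.0, -2.6]
finger_gap: 0.424
```

>>> {"op": "jog_arm", "data": {"deltas": "1 0 0 -0.0008 0 0 0;1 0 0 0 0 0 0;0.35 0 0 0 0 0 0;0.35 0 0 0 0 0 0;0.35 0 0 0 0 0 0;0.35 0 0 0.02 0 0 0;0.35 0 0 0.05 0 0 0;0 0 0 0.06 0 0 0"}}

```text
time_s: 22.15
ee_pos: [444.3, -186.5, 111.4]
orientation: [0.237, 1.566, -0.23]
contact_force: [1.1, -0.2, 0.1]
finger_gap: 0.719
```

>>> {"op": "jog_arm", "data": {"deltas": "0 0.005 0.03 0 0 0 -1;0 0.005 0.03 0 0 0 -1;0 0.007 0.035 0 0 0 -1;0 0.007 0.035 0 0 0 -1;0 0.007 0.035 0 0 0 -1;0 0.007 0.035 0 0 0 -1;0 0.007 0.035 0 0 0 -1;0 0.007 0.035 0 0 0 -1"}}

```text
time_s: 22.95
ee_pos: [488.7, 18.9, 119.1]
orientation: [1.159, 1.232, -1.156]
contact_force: [0.1, 0.2, -0.4]
finger_gap: 0.998
```

>>> {"op": "jog_arm", "data": {"deltas": "0 0.007 0.03 0 0 0 -1;0 0 0 0 0 0 -0.4;0 0 0 0 0 0 0;0 0 0 0 0 0 0;0 0 0 0 0 0 0;0 0 0 0 0 0 0;0 0 0 0 0 0 0;0 0 0 0 0 0 0"}}

```text
time_s: 23.75
ee_pos: [494.4, 44.3, 119.2]
orientation: [1.312, 1.13, -1.309]
contact_force: [-0.3, 0.9, 0.5]
finger_gap: 0.997
```

Run:
```python
from h import *
save('wrist','w10.png')
o=ctrl.get_obs();print(o['ee_pos'],o['joints'].round(2));R=cv2.Rodrigues(o['orientation'])[0];print(R.round(3),np.degrees(np.arctan2(R[1,1],R[0,1])))
fit('wrist',['solenoid','nest_large'],zs={'solenoid':8})
```

```text
[494.40377265  44.28287934 119.16381744] [ 0.09  0.27  2.   -0.01  0.87  0.24]
[[ 0.007  0.99  -0.141]
 [-0.005 -0.141 -0.99 ]
 [-1.     0.008  0.004]] -8.107775094034952
solenoid 0.75 px [318. 203.] centre [495.1  36.7] cent [495.6  36.7] size [81.4 27. ] yaw long side 82.7
nest_large 0.7 px [297. 371.] centre [ 442.2 -152.9] cent [ 444.1 -155.1] size [106.2  55.4] yaw long side 0.4
```

View pics/w10.png

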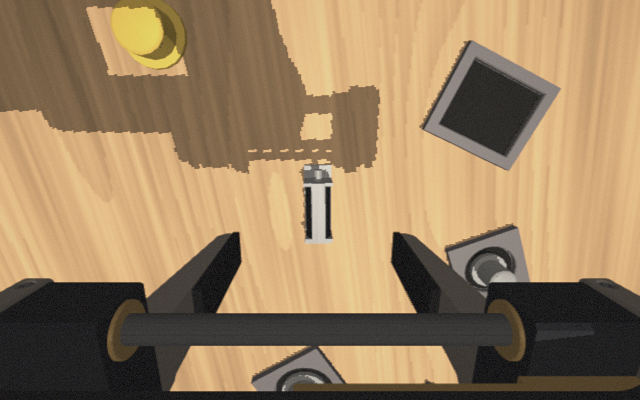

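>>> {"op": "jog_arm", "data": {"deltas": "0 0.001 -0.01 0 0 0.03 0;0 0 0 0 0 0 0;0 0 0 -0.03 0 0 0;0 0 0 -0.04 0 0 0;0 0 0 -0.03 0 0 0;0 0 0 -0.01 0 0 0;0 0 0 0 0 0 0;0 0 0 0 0 0 0"}}

```text
time_s: 24.7
ee_pos: [497.3, 35.5, 36.0]
orientation: [1.313, 1.13, -1.311]
contact_force: [-0.3, -0.4, 0.5]
finger_gap: 1.0
```

Run:
```python
from h import *
save('wrist','w11.png')
o=ctrl.get_obs();R=cv2.Rodrigues(o['orientation'])[0];print(o['ee_pos'],R.round(3),np.degrees(np.arctan2(R[1,1],R[0,1])))
im=cv2.imread('pics/w11.png');cv2.imwrite('pics/w11c.png',cv2.resize(im[130:310,200:440],None,fx=3,fy=3))
fit('wrist',['solenoid'],zs={'solenoid':8})
```

```text
[497.46107227  35.47456204  36.17657763] [[ 0.006  0.99  -0.142]
 [-0.005 -0.142 -0.99 ]
 [-1.     0.007  0.004]] -8.162539402503624
solenoid 0.71 px [313. 226.] centre [495.8  35.2] cent [495.9  34.9] size [82.6 27.9] yaw long side 82.8
```

View pics/w11c.png

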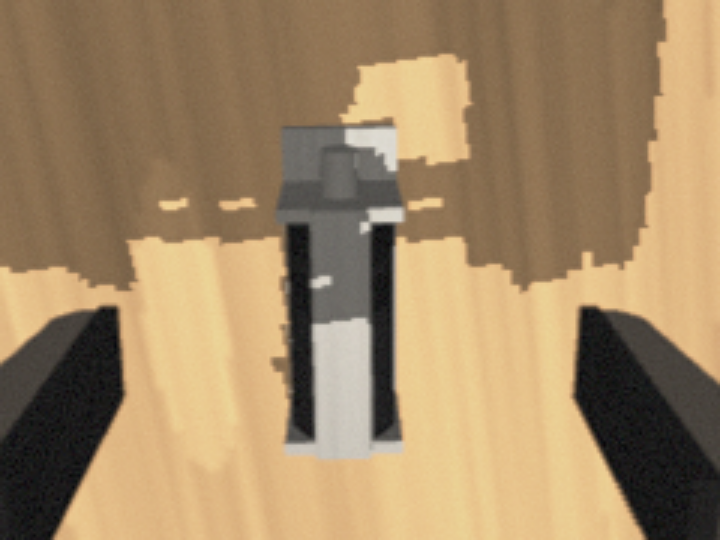

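Run:
```python
from h import *
for px,z in [((313.5,172.3),4),((313.5,202),30),((314.5,280.5),30)]: print(z,atz('wrist',px,z).round(1))
```

```text
4 [501.8  74.5   4. ]
30 [499.9  61.3  30. ]
30 [492.9   8.4  30. ]
```

>>> {"op": "jog_arm", "data": {"deltas": "0 -0.0015 -0.0005 -0.012 0 0 0;0 0 0 -0.012 0 0 0;0 0 0 -0.006 0 0 0;0 0 0 0 0 0 0;1 0 0 0 0 0 0;1 0 0 0 0 0 0;1 0 0 0 0 0 0;1 0 0 0 0 0 0"}}

```text
time_s: 25.6
ee_pos: [498.0, 35.3, 13.9]
orientation: [1.315, 1.127, -1.307]
contact_force: [0.0, -0.7, 1.1]
finger_gap: 0.672
```

>>> {"op": "jog_arm", "data": {"deltas": "1 0 0 0 0 0 0;1 0 0 0 0 0 0;1 0 0 0 0 0 0;1 0 0 0 0 0 0;1 0 0 0 0 0 0;1 0 0 0 0 0 0;1 0 0 0 0 0 0;1 0 0 0 0 0 0"}}

```text
time_s: 26.4
ee_pos: [498.0, 35.3, 14.3]
orientation: [1.315, 1.127, -1.307]
contact_force: [-0.1, 0.0, 0.7]
finger_gap: 0.28
```

>>> {"op": "jog_arm", "data": {"deltas": "1 0 0 0.02 0 0 0;1 0 0 0.05 0 0 0;1 0 0 0.05 0 0 0;1 0.015 -0.03 0 0 0 1;1 0.02 -0.048 0 0 0 1;1 0.02 -0.048 0 0 0 1;1 0.02 -0.048 0 0 0 1;1 0.02 -0.048 0 0 0 1"}}

```text
time_s: 27.2
ee_pos: [567.6, -133.0, 107.0]
orientation: [0.749, 1.43, -0.742]
contact_force: [0.2, 1.2, -2.3]
finger_gap: 0.281
```

>>> {"op": "jog_arm", "data": {"deltas": "1 0.02 -0.048 0 0 0 1;1 0.02 -0.048 0 0 0 1;1 0.02 -0.048 0 0 0 0.2;1 0.01 -0.015 0 0 0 0;1 0 0 0 0 0 0;1 0 0 0 0 0 0;1 0 0 0 0 0 0;1 0 0 0 0 0 0"}}

```text
time_s: 28.0
ee_pos: [619.6, -258.4, 103.7]
orientation: [0.495, 1.511, -0.485]
contact_force: [-0.6, -0.5, -2.4]
finger_gap: 0.278
```

```bash
cat >> h.py <<'E'
def st(f,names=[],crop=None):
    save('wrist',f); o=ctrl.get_obs();R=cv2.Rodrigues(o['orientation'])[0]
    print(o['time_s'],o['ee_pos'].round(1),'x',R[:,0].round(3),'jaw',round(np.degrees(np.arctan2(R[1,1],R[0,1])),1),'gap',round(o['finger_gap'],3),o['contact_force'].round(1))
    fit('wrist',names)
E
python3 - <<'E'
from h import *
st('w12.png',['nest_long'])
E
```

```text
28.05 [ 619.6 -258.3  103.8] x [ 0.005  0.005 -1.   ] jaw 54.2 gap 0.282 [-0.2  0.5 -2.6]
nest_long 0.68 px [315. 185.] centre [ 607.9 -251.5] cent [ 598.8 -245.9] size [86.7 63.1] yaw long side -36.4
nest_long 0.55 px [452. 274.] centre [ 754.7 -189.7] cent [ 755.6 -191.3] size [77.  39.8] yaw long side 38.5
```

View pics/w12.png

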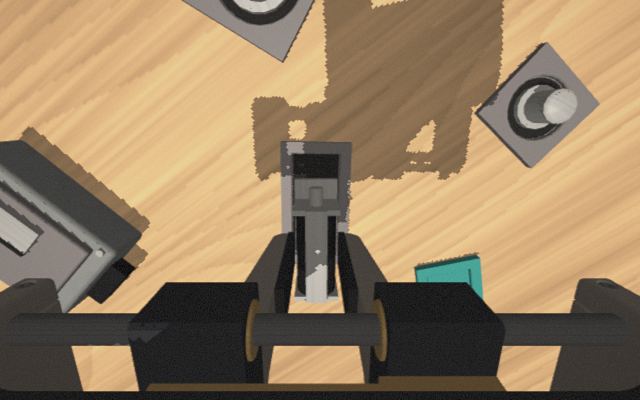

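Run:
```python
from h import *
e=atz('wrist',(316.5,142),8);a=np.radians(-36.4);print(e, e[:2]+58*np.array([np.cos(a),np.sin(a)]))
```

```text
[ 575.70442479 -226.02342775    8.        ] [ 622.38826504 -260.44172317]
```

>>> {"op": "jog_arm", "data": {"deltas": "1 0.003 -0.002 0 0 0 -0.05;1 0 0 -0.02 0 0 0;1 0 0 -0.03 0 0 0;1 0 0 -0.03 0 0 0;1 0 0 -0.01 0 0 0;1 0 0 0 0 0 0;1 0 0 0 0 0 0;1 0 0 0 0 0 0"}}

```text
time_s: 28.9
ee_pos: [622.5, -258.5, 32.8]
orientation: [0.5, 1.509, -0.49]
contact_force: [-0.3, 0.5, -2.0]
finger_gap: 0.278
```

Run:
```python
from h import *
st('w13.png',['nest_long'])
im=cv2.imread('pics/w13.png');cv2.imwrite('pics/w13c.png',cv2.resize(im[130:310,200:440],None,fx=3,fy=3))
```

```text
28.95 [ 622.7 -258.6   33.1] x [ 0.007  0.004 -1.   ] jaw 53.8 gap 0.284 [ 0.2 -1.  -2.9]
nest_long 0.74 px [313. 188.] centre [ 599.9 -244.8] cent [ 593.7 -241.9] size [62.9 62.2] yaw long side -36.2
nest_long 0.65 px [516. 367.] centre [ 811.5 -200.7] cent [ 811.8 -199.8] size [48.6 27.8] yaw long side -25.1
```

View pics/w13c.png

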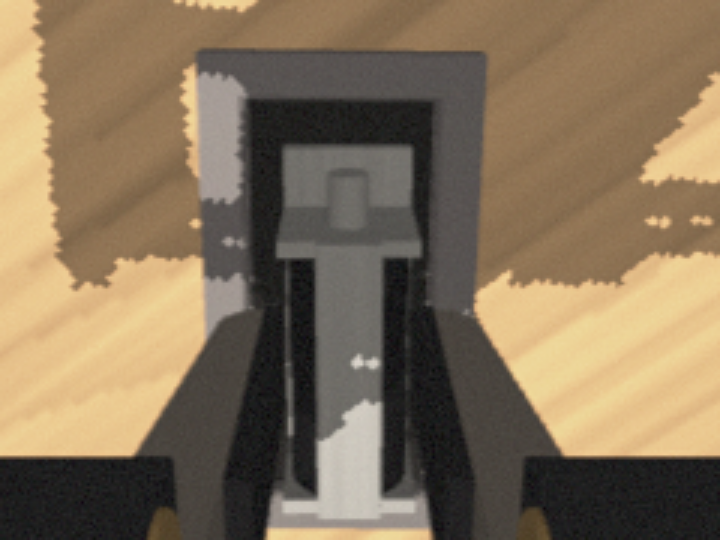

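>>> {"op": "jog_arm", "data": {"deltas": "1 -0.001 -0.0015 -0.007 0 0 0;1 0 0 -0.006 0 0 0;1 0 0 -0.004 0 0 0;1 0 0 0 0 0 0;1 0 0 0 0 0 0;1 0 0 0 0 0 0;1 0 0 0 0 0 0;1 0 0 0 0 0 0"}}

```text
time_s: 29.8
ee_pos: [622.9, -260.4, 21.1]
orientation: [0.499, 1.505, -0.49]
contact_force: [0.6, -1.1, -2.4]
finger_gap: 0.282
```

>>> {"op": "jog_arm", "data": {"deltas": "1 -0.001 0.0005 -0.003 0 0.04 0;1 0 0 -0.002 0 0 0;1 0 0 0 0 0 0;1 0 0 0 0 0 0;1 0 0 -0.001 0 0 0;1 0 0 0 0 0 0;1 0 0 0 0 0 0;1 0 0 0 0 0 0"}}

```text
time_s: 30.6
ee_pos: [622.5, -260.1, 17.4]
orientation: [0.498, 1.51, -0.492]
contact_force: [-0.2, -0.0, -1.5]
finger_gap: 0.28
```

>>> {"op": "jog_arm", "data": {"deltas": "1 0 0 -0.0009 0 0 0;1 0 0 0 0 0 0;0.5 0 0 0 0 0 0;0.5 0 0 0 0 0 0;0.5 0 0 0 0 0 0;0.5 0 0 0.02 0 0 0;0.5 0 0 0.05 0 0 0;0 0 0 0.06 0 0 0"}}

```text
time_s: 31.4
ee_pos: [618.6, -258.5, 112.5]
orientation: [0.5, 1.521, -0.492]
contact_force: [1.0, -0.6, -0.1]
finger_gap: 0.569
```

>>> {"op": "jog_arm", "data": {"deltas": "0 0 0.06 0.01 0 0 0;0 0 0.062 0.01 0 0 0;0 0 0.062 0 0 0 0;0 0 0.062 0 0 0 0;0 0 0.062 0 0 0 0;0 0 0.062 0 0 0 0;0 0 0.062 0 0 0 0;0 0 0.062 0 0 0 0"}}

```text
time_s: 32.2
ee_pos: [624.7, 116.8, 148.0]
orientation: [0.507, 1.493, -0.496]
contact_force: [-0.2, -0.8, 0.9]
finger_gap: 0.998
```

>>> {"op": "jog_arm", "data": {"deltas": "0 0 0.062 0 0 0 0;0 0 0.062 0 0 0 0;0 0 0.062 0 0 0 0;0 0 0.04 0 0 0 0;0 0 0 0 0 0 0;0 0 0 0 0 0 0;0 0 0 0 0 0 0;0 0 0 0 0 0 0"}}

```text
time_s: 33.0
ee_pos: [624.3, 298.9, 157.1]
orientation: [0.507, 1.488, -0.486]
contact_force: [-0.6, -0.0, -0.4]
finger_gap: 0.996
```

Run:
```python
from h import *
st('w14.png',['heat_sink','nest_block'])
fit('wrist',['heat_sink'],zs={'heat_sink':20})
```

```text
33.05 [624.4 298.8 157.1] x [ 0.028  0.005 -1.   ] jaw 53.5 gap 0.998 [ 0.8 -0.1  0.6]
nest_block 0.8 px [229. 301.] centre [671.6 133.2] cent [678.  131.5] size [40.3 24.6] yaw long side -37.3
```

View pics/w14.png

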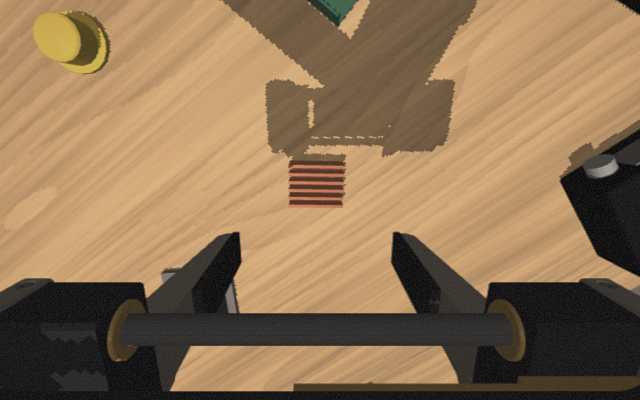

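Run:
```python
from h import *
im=cv2.imread('pics/w14.png');cv2.imwrite('pics/w14c.png',cv2.resize(im[140:230,260:380],None,fx=6,fy=6,interpolation=cv2.INTER_CUBIC))
print(atz('wrist',(317,161),28),atz('wrist',(317,207),28))
```

```text
[600.96372583 320.34518864  28.        ] [639.29518874 292.14494408  28.        ]
```

View pics/w14c.png

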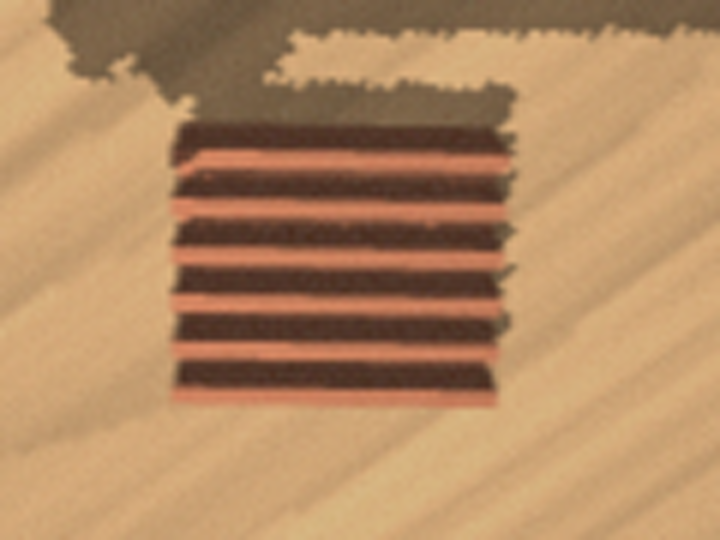

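Run:
```python
from h import *
for p in [(316.4,165),(315.8,207.5),(316.1,186)]: print(atz('wrist',p,28).round(1))
for p in [(288.7,207),(342.8,207.5),(288.7,167),(345,167)]: print(atz('wrist',p,28).round(1))
```

```text
[603.8 317.5  28. ]
[639.  290.8  28. ]
[620.8 304.6  28. ]
[621.9 268.8  28. ]
[655.7 313.2  28. ]
[589.1 294.3  28. ]
[622.3 339.1  28. ]
```

>>> {"op": "jog_arm", "data": {"deltas": "0 -0.004 0.007 0 0 0.19 0;0 0 0 -0.04 0 0 0;0 0 0 -0.05 0 0 0;0 0 0 -0.04 0 0 0;0 0 0 -0.03 0 0 0;0 0 0 0 0 0 0;0 0 0 0 0 0 0;0 0 0 0 0 0 0"}}

```text
time_s: 34.0
ee_pos: [623.6, 301.3, 36.0]
orientation: [0.508, 1.513, -0.497]
contact_force: [0.8, 0.3, 0.2]
finger_gap: 0.998
```

Run:
```python
from h import *
st('w15.png')
```

```text
34.05 [624.  301.5  36.5] x [ 0.002  0.007 -1.   ] jaw 53.2 gap 1.0 [ 0.1  0.6 -1.1]
```

View pics/w15.png

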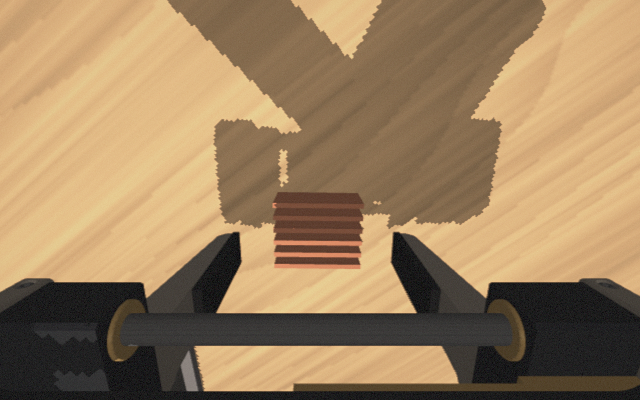

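Run:
```python
from h import *
for p in [(317.5,206),(317,267)]: print(atz('wrist',p,28).round(1))
```

```text
[605.7 315.8  28. ]
[638.7 290.8  28. ]
```

>>> {"op": "jog_arm", "data": {"deltas": "0 -0.003 0.003 -0.012 0 0 0;0 0 0 -0.012 0 0 0;0 0 0 -0.006 0 0 0;0 0 0 0 0 0 0;0 0 0 0 0 0 0;0 0 0 0 0 0 0;0 0 0 0 0 0 0;0 0 0 0 0 0 0"}}

```text
time_s: 34.85
ee_pos: [623.5, 305.0, 15.6]
orientation: [0.511, 1.508, -0.493]
contact_force: [0.3, -0.6, -0.7]
finger_gap: 0.996
```

>>> {"op": "jog_arm", "data": {"deltas": "0 -0.0015 -0.002 -0.003 0 0.04 0;1 0 0 0 0 0 0;1 0 0 0 0 0 0;1 0 0 0 0 0 0;1 0 0 0 0 0 0;1 0 0 0 0 0 0;1 0 0 0 0 0 0;1 0 0 0 0 0 0"}}

```text
time_s: 35.65
ee_pos: [622.5, 303.4, 13.5]
orientation: [0.51, 1.514, -0.495]
contact_force: [0.5, 0.3, -0.1]
finger_gap: 0.603
```

>>> {"op": "jog_arm", "data": {"deltas": "1 0 0 0 0 0 0;1 0 0 0 0 0 0;1 0 0 0 0 0 0;1 0 0 0.01 0 0 0;1 0 0 0.03 0 0 0;1 0 0 0.04 0 0 0;1 0 0 0.04 0 0 0;1 0 0 0 0 0 0"}}

```text
time_s: 36.45
ee_pos: [619.5, 302.1, 104.5]
orientation: [0.506, 1.519, -0.499]
contact_force: [1.3, 0.6, -3.2]
finger_gap: 0.61
```

>>> {"op": "jog_arm", "data": {"deltas": "1 0.005 -0.03 0 0 0 -1;1 0.006 -0.03 0 0 0 -1;1 0.006 -0.03 0 0 0 -1;1 0.006 -0.03 0 0 0 -1;1 0.006 -0.03 0 0 0 -1;1 0.006 -0.03 0 0 0 -1;1 0.006 -0.03 0 0 0 -1;1 0.006 -0.03 0 0 0 -1"}}

```text
time_s: 37.25
ee_pos: [649.1, 117.6, 95.0]
orientation: [1.413, 1.076, -1.41]
contact_force: [0.3, -0.1, -3.6]
finger_gap: 0.605
```

>>> {"op": "jog_arm", "data": {"deltas": "1 0.004 -0.02 0 0 0 -1;1 0 0 0 0 0 -0.95;1 0 0 0 0 0 0;1 0 0 0 0 0 0;1 0 0 0 0 0 0;1 0 0 0 0 0 0;1 0 0 0 0 0 0;1 0 0 0 0 0 0"}}

```text
time_s: 38.05
ee_pos: [648.2, 99.0, 88.0]
orientation: [1.611, 0.899, -1.622]
contact_force: [0.5, -0.0, -3.8]
finger_gap: 0.608
```

Run:
```python
from h import *
st('w16.png',['nest_block'])
```

```text
38.1 [648.3  99.   88. ] x [-0.011  0.008 -1.   ] jaw -32.5 gap 0.607 [ 0.3  0.1 -3.1]
```

View pics/w16.png

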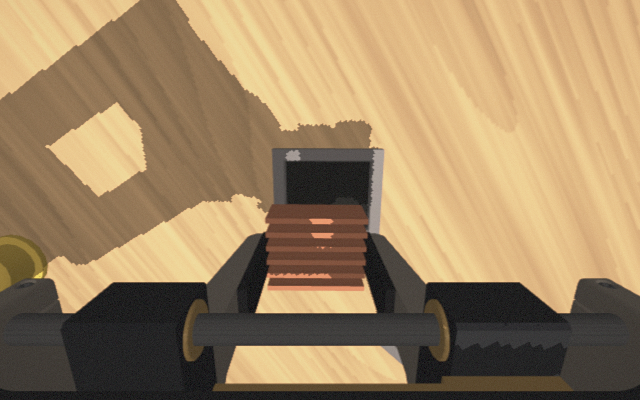

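Run:
```python
from h import *
e=atz('wrist',(328,148.7),8);R=cv2.Rodrigues(ctrl.get_obs()['orientation'])[0];print(e,e[:2]+40*R[:2,2])
```

```text
[682.73612721 136.44082648   8.        ] [661.24474207 102.70480355]
```

>>> {"op": "jog_arm", "data": {"deltas": "1 0.017 0.005 0 -0.05 -0.07 0;1 0 0 0 0 0 0;1 0 0 -0.02 0 0 0;1 0 0 -0.03 0 0 0;1 0 0 -0.02 0 0 0;1 0 0 0 0 0 0;1 0 0 0 0 0 0;1 0 0 0 0 0 0"}}

```text
time_s: 38.95
ee_pos: [662.2, 103.3, 31.5]
orientation: [1.613, 0.885, -1.612]
contact_force: [-0.4, -0.2, -2.8]
finger_gap: 0.604
```

Run:
```python
from h import *
st('w17.png',['nest_block'])
im=cv2.imread('pics/w17.png');cv2.imwrite('pics/w17c.png',cv2.resize(im[130:310,200:440],None,fx=3,fy=3))
```

```text
39.0 [662.5 103.3  31.8] x [ 0.001 -0.    -1.   ] jaw -32.4 gap 0.61 [ 0.3  0.2 -3.9]
nest_block 0.7 px [314. 198.] centre [671.7 119.5] cent [675.  125.5] size [92.4 42.5] yaw long side -32.4
```

View pics/w17c.png

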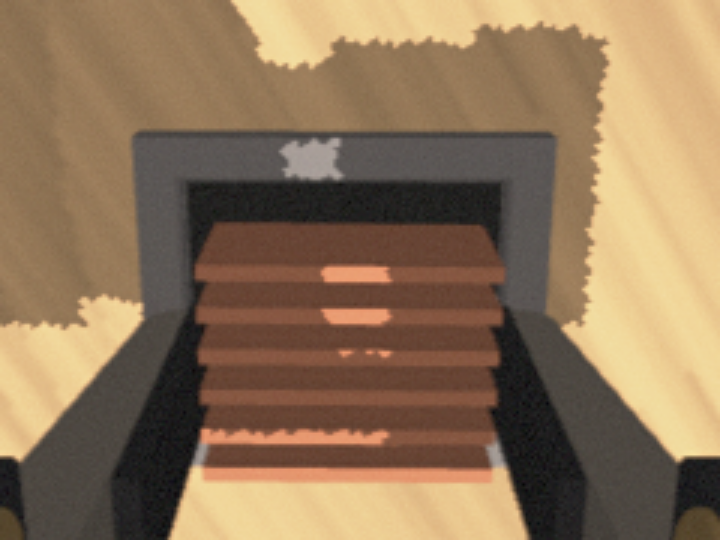

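>>> {"op": "jog_arm", "data": {"deltas": "1 -0.001 0 -0.007 0 0 0;1 0 0 -0.006 0 0 0;1 0 0 -0.004 0 0 0;1 0 0 0 0 0 0;1 0 0 0 0 0 0;1 0 0 0 0 0 0;1 0 0 0 0 0 0;1 0 0 0 0 0 0"}}

```text
time_s: 39.85
ee_pos: [663.2, 103.5, 20.2]
orientation: [1.616, 0.884, -1.608]
contact_force: [0.3, 0.3, -3.3]
finger_gap: 0.607
```

>>> {"op": "jog_arm", "data": {"deltas": "1 -0.002 -0.001 -0.003 0 0 0;1 0 0 -0.001 0 0 0;1 0 0 0 0 0 0;1 0 0 0 0 0 0;1 0 0 -0.001 0 0 0;1 0 0 0 0 0 0;1 0 0 0 0 0 0;1 0 0 0 0 0 0"}}

```text
time_s: 40.65
ee_pos: [661.8, 102.7, 16.6]
orientation: [1.617, 0.883, -1.608]
contact_force: [0.2, 0.7, -2.8]
finger_gap: 0.606
```

>>> {"op": "jog_arm", "data": {"deltas": "1 0 0 -0.0012 0 0 0;1 0 0 0 0 0 0;0.2 0 0 0 0 0 0;0.2 0 0 0 0 0 0;0.2 0 0 0 0 0 0;0.2 0 0 0.02 0 0 0;0.2 0 0 0.05 0 0 0;0.2 0 0 0.06 0 0 0"}}

```text
time_s: 41.45
ee_pos: [658.5, 102.2, 112.7]
orientation: [1.61, 0.887, -1.616]
contact_force: [1.1, -1.1, -0.2]
finger_gap: 0.801
```

>>> {"op": "jog_arm", "data": {"deltas": "0.2 0 0 0.06 0 0 0;0 -0.02 -0.03 0.05 0 0 0;0 -0.02 -0.03 0.05 0 0 0;0 -0.02 -0.03 0.04 0 0 0;0 -0.02 -0.03 0.04 0 0 0;0 -0.02 -0.03 0 0 0 0;0 0 0 0 0 0 0;0 0 0 0 0 0 0"}}

```text
time_s: 42.25
ee_pos: [583.6, -13.1, 318.5]
orientation: [1.625, 0.876, -1.594]
contact_force: [0.5, 0.0, -0.1]
finger_gap: 1.003
```

Run:
```python
from h import *
st('w18.png',['nest_block','heat_sink']); save('top','top2.png')
im=cv2.imread('pics/top2.png');cv2.imwrite('pics/top2c.png',cv2.resize(im[130:290,160:470],None,fx=2.55,fy=2.55,interpolation=cv2.INTER_CUBIC)); im=cv2.imread('pics/top0.png')
```

```text
42.3 [583.5 -13.  318.2] x [ 0.019 -0.001 -1.   ] jaw -32.4 gap 1.004 [-0.2  1.3  1.8]
nest_block 0.85 px [314.  72.] centre [658.3 103.7] cent [658.8 103.9] size [93.  79.4] yaw long side -32.1
heat_sink 0.62 px [314.  71.] centre [661.1 106.6] cent [661.  106.5] size [57.4 47.6] yaw long side -32.2
```

View pics/w18.png

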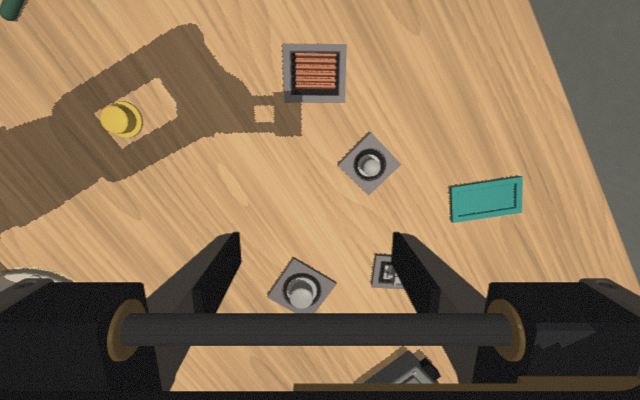

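View pics/top2c.png

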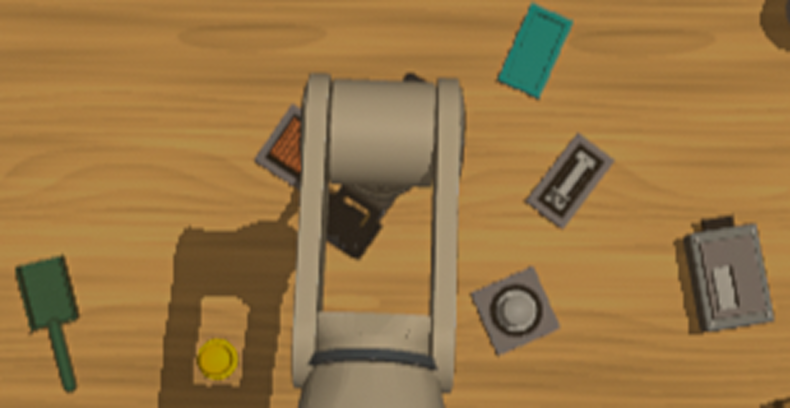

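Run:
```python
from h import *
z={'heat_sink':28,'solenoid':5,'button_large':9,'button_small':9}
save('top','top3.png');fit('top',['button_large','nest_large','solenoid','nest_long','scoop'],zs=z)
print('w');save('wrist','w19.png');fit('wrist',['button_small','nest_small','heat_sink','nest_block','button_large','nest_large'],zs=z)
save('side','side2.png')
im=cv2.imread('pics/top3.png');cv2.imwrite('pics/top3c.png',cv2.resize(im[175:275,340:410],None,fx=6,fy=6,interpolation=cv2.INTER_CUBIC))
im=cv2.imread('pics/side2.png');cv2.imwrite('pics/side2c.png',cv2.resize(im[150:300,230:450],None,fx=3.5,fy=3.5,interpolation=cv2.INTER_CUBIC))
im=cv2.imread('pics/w19.png');cv2.imwrite('pics/w19c.png',cv2.resize(im[30:320,250:450],None,fx=2,fy=2,interpolation=cv2.INTER_CUBIC))
```

```text
button_large 0.69 px [362. 251.] centre [ 451.9 -187.7] cent [ 450.8 -187.5] size [53.9 50.2] yaw long side -89.3
button_large 0.66 px [245. 270.] centre [384.1 203. ] cent [383.9 202.5] size [49.9 46.6] yaw long side 1.4
button_large 0.32 px [383. 201.] centre [ 623.1 -256.9] cent [ 620.  -256.8] size [77.2 27.8] yaw long side -30.7
nest_large 0.96 px [362. 251.] centre [ 450.6 -187.8] cent [ 450.7 -187.9] size [92.7 91.4] yaw long side -66.6
solenoid 0.65 px [383. 200.] centre [ 624.1 -259.5] cent [ 623.2 -258.4] size [74.4 22.4] yaw long side -36.5
nest_long 0.85 px [383. 200.] centre [ 623.  -260.1] cent [ 623.4 -260.1] size [118.8  65.7] yaw long side -37.4
nest_long 0.65 px [370. 149.] centre [ 800.9 -212.5] cent [ 801.  -213.6] size [121.2  66.6] yaw long side -23.8
scoop 0.63 px [181. 255.] centre [424.4 416.8] cent [448.5 424. ] size [175.1  65.2] yaw long side 16.1
w
button_small 0.84 px [370. 165.] centre [660.9 -59. ] cent [660.4 -58.4] size [35.8 34.1] yaw long side -76.3
nest_small 0.71 px [370. 164.] centre [662.1 -57.6] cent [661.9 -57.3] size [73.9 73.2] yaw long side -76.9
heat_sink 0.67 px [316.  70.] centre [661.  102.2] cent [660.8 102.7] size [56.1 48.2] yaw long side -33.3
heat_sink 0.56 px [384. 275.] centre [ 597.7 -228.3] cent [ 586.5 -225.7] size [62.9 53.8] yaw long side 53.3
nest_block 0.55 px [315.  72.] centre [660.3 103. ] cent [660.2 102.9] size [92.2 81.8] yaw long side -32.5
button_large 0.97 px [122. 118.] centre [378.2 204.3] cent [379.1 203.9] size [63.5 51. ] yaw long side -32.3
button_large 0.93 px [301. 292.] centre [ 445.3 -191.7] cent [ 445.6 -190.7] size [62.4 51.7] yaw long side 57.3
nest_large 0.79 px [301. 288.] centre [ 448.4 -187.4] cent [ 449.4 -185.4] size [94.8 93.6] yaw long side 24.4
```

View pics/top3c.png

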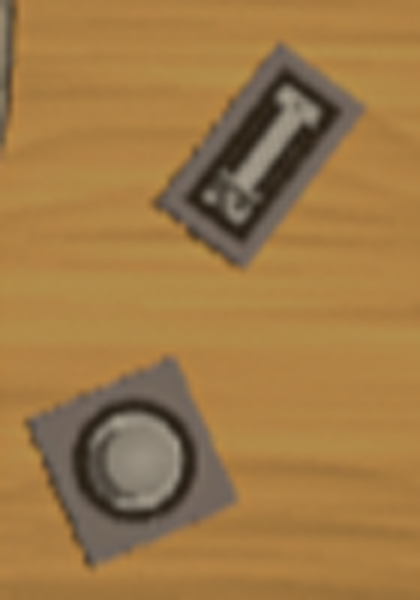

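View pics/side2c.png

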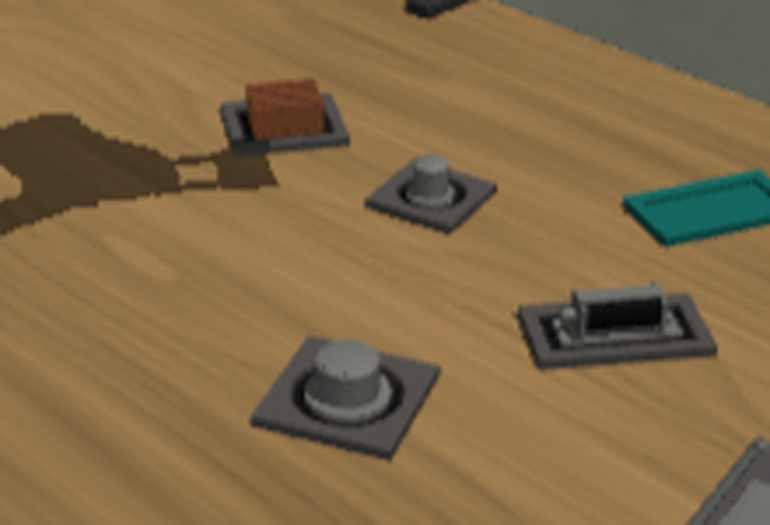

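View pics/w19c.png

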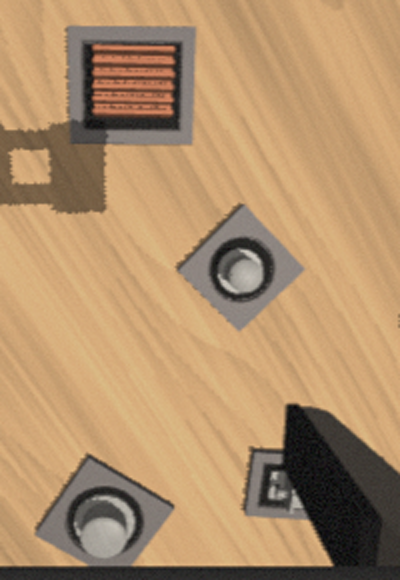

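All four parts sit flat and centred in their pockets in the top, side and wrist views, each within about 3 mm of its tray's centre. The arm is clear, so I hand the job in.

Run:
```python
from h import *
print(ctrl.finish_job(), ctrl.get_obs()['time_s'])
```

```text
the job is handed in; nothing more can be done
the job is handed in; nothing more can be done
```

All four parts are in their matching trays, and I handed the job in at about 42.5 s of the 125 s allowed; no verdict is reported. I moved the small button out of the large tray first, then placed the large button, the solenoid and the heat sink. Each was lowered to its pocket floor before the fingers opened.

**Final checks (top, side and wrist pictures):**
- **Position:** the centre offsets measured about 2 mm for the small button, 1 mm for the large button, 1–2 mm for the solenoid and 1 mm for the heat sink.
- **Alignment:** the heat sink and solenoid long sides are within about 1° of their trays' long sides.
- **Upright and flat:** this was judged by eye in the side picture, where all four look upright and on the pocket floors. I did not measure tilt.
- **Things to leave alone:** the scoop looks unmoved in the top view, and the arm went near neither it nor the housing. The yellow button and the turquoise tray were not touched.

**Disagreements:** the oblique wrist view put the large button's outline about 5 mm off its tray centre. I put this down to projecting a tall part onto one height, because the top view showed it centred. The networks also gave a few wrong labels, such as calling the solenoid a large button, which I discarded against the pictures.

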